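Shut the balance's front sash and hold its roof flap open

TASK

Get the weighing balance ready for a colleague who will lower a sample in from above: with the roof flap still shut, slide the raised glass front sash (it has a ledge handle on its top edge) all the way down, then lift the hinged roof flap (it has an upright tab near its front edge) and hold it open at 45 degrees. The flap falls shut if let go, so finish while still holding it steady at that angle, with the sash still fully down; leave the bottle, jar and beaker beside the balance where they are.

Things in the scene. Friction and masses are not known exactly. Their poses are not given: they have to be found in the camera images.
- balance: White lab balance with a glazed box on top, fixed to the bench; origin at the centre of its base's underside, own x away from its front, z up. Base 200 (x) by 220 (y) by 50 mm high; a 34 mm high grey console reaches 187 mm in front of the origin. Box walls up to 182 mm, outer faces at y +-110, x -102 and +98 mm. The roof flap lies on top (upper face at 190 mm), the sash closes the front.
- sash (a joint): How far the front sash is raised, m: 0 fully down (shut), 0.11 top stop. It starts raised by 0.05 to 0.10. It slides vertically and stays where it is left: about 3 N pushes it down, about 9 N lifts it.
- sash_grip (a point): Grip point in the sash's handle: a level aluminium ledge on the sash's top edge, 40 mm wide (y), 12 mm thick, sticking out 50 mm from the sash's front. The point is at mid width and thickness, 27 mm in front of the pane, 23 mm from the free end; at (-134, 0, 184) mm in the balance's frame (and its axes) when down; rises with the sash, a framed pane 194 wide, 140 high, 7 mm thick.
- flap (a joint): Opening angle of the roof flap, rad: 0 shut (lying level), pi/4 = 45 degrees, stop at 1.3. Starts shut. It swings freely and falls shut from any angle when let go; 1 to 3 N at the tab lifts it.
- flap_grip (a point): Grip point in the flap's tab: an upright aluminium plate 12 mm thick (y), 30 mm long (x), rising 54 mm above the flap, mid width near its front edge. The point is in the plate's middle, 20 mm below its top, 34 mm above the flap; at (-60, 0, 224) mm in the balance's frame (and its axes) when shut; turns with the flap, a glass panel 175 by 200 by 8 mm that ends 30 mm in front of the point.
- flap_hinge (a point): Middle of the flap's hinge line at the top of the balance's back, fixed at (85, 0, 186) mm in the balance's frame. The line runs along the balance's y; the flap's front edge swings up and back, away from the front. The tab's grip point lies 145 mm in front of and 38 mm above it when shut.
- reagent_bottle: Bystander: white plastic bottle with white cap, 64 mm across, 150 mm tall, standing beside the balance; origin at the centre of its underside. Leave alone.
- amber_jar: Bystander: brown glass jar with black cap, 60 mm across, 90 mm tall; origin at the centre of its underside. Leave alone.
- beaker: Bystander: empty glass beaker, 68 mm across, 85 mm tall; origin at the centre of its underside. Leave alone.

How it is judged:
On the way, in this order (a step that is already met when the one before it is completed fails the run):
1. the front sash is slid fully down while the roof flap is still shut (value of joint sash below 0.008 m and value of joint flap below 0.1 rad), for 0.2 s.
2. the roof flap is lifted (value of joint flap above 0.4 rad), for 0.1 s.
At the end, for the whole second after the job is handed in: The roof flap is held by the robot, and by nothing else, still at 45 degrees (within 6 degrees), and the front sash is fully down (within 8 mm) (value of joint flap between 0.681 and 0.89 rad and velocity of joint flap between -0.08 and 0.08 rad/s and value of joint sash below 0.008 m and contact force between any of the fingers, the arm and flap above 0.3 N and contact force between flap and reagent_bottle below 0.05 N and contact force between flap and amber_jar below 0.05 N and contact force between flap and beaker below 0.05 N); the arm keeps its last pose, push and grip.
It fails at once if the bottle, jar or beaker is moved by more than 30 mm or tipped over (distance of any of reagent_bottle, amber_jar, beaker from where it was at the start of the episode above 0.03 m or angle between any of reagent_bottle, amber_jar, beaker's own z axis and vertical above 0.5 rad).
It also fails if it takes over 45 s, if anything falls off the work surface, if the arm or the gripper's body presses on something with over 40 N, if the wrist force passes 120 N, or if a joint passes its speed limit or range.

ROBOT

A 7-joint arm with a two-finger parallel gripper is mounted at the origin on the work surface. World frame = base frame: x ahead of the robot, y to its left, z up, the work surface at z = 0. Lengths are in m, angles in rad, forces in N, time in s.
With the tool pointing down it reaches from about 0.4 to 0.9 m from the base axis. Payload 5.6 kg.
Tool frame: the origin (TCP) lies midway between the tips of the shut fingers; the grasp point (between the pads) lies 19 mm behind it; z points along the fingers, y is the line along which they close (so a half turn about z gives the same grasp; the last joint's range is limited). The gripper opens to 92 mm and grips with 3 to 60 N. Pads are 20 mm wide; open, the fingers measure 128 mm over their backs; the gripper's body (75 mm by 189 mm) begins 69 mm behind the grasp point.
Start: joints at [-1.314, 0.468, -0.012, 1.603, 0.006, 1.071, -0.056], TCP at [0.192, 0.621, 0.215] pointing down, gripper open.
Joint ranges: [-2.53, 2.53], [-0.31, 2.02], [-1.57, 1.55], [0.28, 2.44], [-1.29, 4.43], [0.15, 1.84], [-2.92, 2.92]. Speed limits (rad/s): [2.57, 2.57, 3.14, 3.14, 3.14, 3.14, 3.14].

INTERFACE

Orientations are given as a 3x3 rotation matrix whose columns are the frame's x, y, z axes.
In Python, from station import env, effector, solver, viewer, workorder, search_frame, tip_of gives the robot as it stands. Calls block until the motion is done:
- env.reach(position, orientation): joint-space move of the TCP to a pose.
- env.movel(position, frame=None, rate=0.15): straight line of the TCP; frame=None keeps the orientation; rate is the mean speed in m/s.
- env.goto_joints(angles): joint-space move.
- effector.release() and effector.grasp(squeeze=None): open the fingers fully, or close them until they stop; squeeze is the grip in N (None keeps the last).
- env.pause(seconds).
- solver.inverse_kinematics(position, orientation): joint angles nearest the present ones, or None.
- env.sense(): the state.
- viewer.read_camera(name): name is "scene" or "top" or "wrist"; returns (picture, depth): 400x640x3 uint8, red, green, blue; 400x640 float32, m along the optical axis (not along the pixel's ray), 0 where there is no reading.
- viewer.camera_info(name): a dict with "intrinsics" (3x3 intrinsics, pixels), "eye" and "rotation" of the camera in the world; the wrist camera has in their place "T_tool_cam" (4x4, takes a point from camera to tool coordinates, whose origin is the TCP and whose axes are the flange's). Camera axes: x right, y up, looking along -z (the intrinsics and any distortion apply to the point x, -y, -z); pixel columns grow to the right and rows downward; lengths in m; the calibration is good to about 2 mm. A picture is of the moment at which its call begins: read the wrist's pose just before it. camera_info takes no time and is no camera call.
A pose or a line that the arm cannot do raises env.PlanningError and nothing moves.
- workorder.finish_job(): hands the job in; it is judged then, once.
Trained networks look in the newest picture that a camera, given by its name, has taken for a name from the list of things; names that differ only in an ending like _2 or _b are one class to them, and where a whole thing is asked for, a point or a joint stands for the part that bears it (a point fixed in the world has none). Each returns a list of dicts, best first, with "score" (0 to 1); they miss things now and then, are a little off and sometimes report something else, mostly with a low value. They report only what shows in the picture. A call takes as long as a camera call.
- search_frame(camera, name): "at" ([x, y, z] in m, in world coordinates, good to about 4 mm: the middle of the surface that is visible of it).
- tip_of(camera, name): "at" ([x, y, z] in m, in world coordinates, good to about 4 mm: a listed point, or the origin of a listed thing).
The state is a dict: "t": time; "joint_positions": joint angles; "joint_velocities": joint speeds; "tau": joint torques, N m; "ee_pos": TCP position; "tcp_rot": TCP orientation; "wrist_force": force on the tool from outside, world axes, zero at the start; "moment": the same for the moment, N m; "gripper_width": finger opening in m; "grasp_force": force on a finger pad.
Only numpy, scipy, OpenCV 4.12 (cv2) and the standard library are available. Lean on these libraries where they do the work, as an engineer would, in place of code of your own. Each camera call takes 0.05 s, during which the arm holds its last target. There are 200 camera calls.

## Working session

There is one attempt and no reset: what is moved stays moved. The work goes in short steps, each a Python script; the robot and the scene stay as the last script left them, time stands still between calls to the robot, and variables do not carry over. Pictures are saved under pics/ and viewed, at most 10 in all, crops included, and the job is handed in when it is done.

```bash
mkdir -p pics; ls; python3 - <<'E'
from station import *
import cv2,numpy as np
for c in ["scene","top"]:
    p,d=viewer.read_camera(c); cv2.imwrite(f"pics/{c}0.png",p[:,:,::-1])
    i=viewer.camera_info(c); print(c,i)
    for n in ["sash_grip","flap_grip","flap_hinge","balance","reagent_bottle","amber_jar","beaker"]:
        print(n,[(np.round(r["at"],4),round(r["score"],2)) for r in tip_of(c,n)][:3])
print(env.sense())
E
```

```text
pics
scene {'intrinsics': array([[475.36398816,   0.        , 317.57563118],
       [  0.        , 475.36398816, 198.61955364],
       [  0.        ,   0.        ,   1.        ]]), 'eye': array([1.03422067, 0.49750257, 1.20844217]), 'rotation': array([[-0.68109963, -0.63479825,  0.36487599],
       [ 0.73208828, -0.58208313,  0.35387284],
       [-0.0122497 ,  0.50814409,  0.86118495]])}
sash_grip [(array([ 0.5131, -0.1995,  0.2809]), 0.76)]
flap_grip [(array([ 0.5843, -0.1858,  0.2231]), 0.86)]
flap_hinge [(array([ 0.7251, -0.1473,  0.1859]), 0.64)]
balance [(array([ 0.6439, -0.1695,  0.0021]), 0.67), (array([ 0.5105, -0.2007,  0.2812]), 0.63)]
reagent_bottle [(array([ 4.357e-01, -2.530e-02,  3.000e-04]), 0.85), (array([ 0.6563, -0.3873,  0.0019]), 0.49), (array([ 0.5138, -0.1992,  0.277 ]), 0.31)]
amber_jar []
beaker [(array([0.5448, 0.0142, 0.0068]), 0.91)]
top {'intrinsics': array([[518.88503555,   0.        , 320.51135063],
       [  0.        , 518.88503555, 200.75863059],
       [  0.        ,   0.        ,   1.        ]]), 'eye': array([0.45806415, 0.06062044, 1.24393838]), '
[... 717 characters left out ...]
9803]), 'joint_velocities': array([-0.00144558,  0.00010266,  0.00030238,  0.00013514,  0.00215109,
        0.00124329, -0.00132291]), 'tau': array([ 2.86364530e-04, -5.20355666e+01, -1.21943525e-02, -2.44047260e+01,
       -5.66241285e-02,  1.12761691e-02,  2.08846035e-05]), 'ee_pos': array([0.19198933, 0.6210214 , 0.21464063]), 'tcp_rot': array([[-9.55394453e-01,  2.95332751e-01,  8.02413965e-05],
       [ 2.95332758e-01,  9.55394449e-01,  9.51103694e-05],
       [-4.85729778e-05,  1.14565832e-04, -9.99999992e-01]]), 'wrist_force': array([0.03672047, 0.5461136 , 0.11099792]), 'moment': array([-0.03860914, -0.0232412 , -0.00836764]), 'grasp_force': 0.0, 'gripper_width': 0.09215493402287118}
```

View pics/scene0.png

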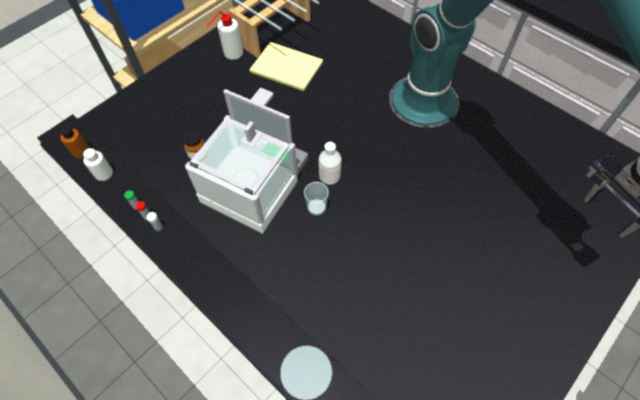

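View pics/top0.png

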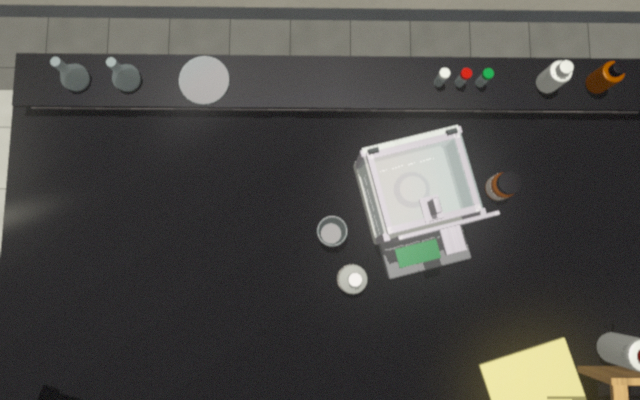

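Scene: the sash is up, with its ledge at about (262,97), and the flap tab is at (250,128). The detections agree with the drawing: yaw is about 15° and the sash is raised about 97 mm. In the top view the bottle is at (352,279), the beaker at (332,232) and the jar at (503,185). Next I'll check reachability, then push the sash down.

```bash
cat > h.py <<'E'
from station import *
import numpy as np
np.set_printoptions(precision=4,suppress=True)
fg=np.array([.5845,-.1855]); hg=np.array([.7241,-.1482])
yaw=np.arctan2(*(hg-fg)[::-1]); c,s=np.cos(yaw),np.sin(yaw)
bx=np.array([c,s,0]); by=np.array([-s,c,0]); bz=np.array([0,0,1.])
org=np.append((fg+hg)/2-bx[:2]*.0125,0)
def W(x,y,z): return org+bx*x+by*y+bz*z
def R(t,sg=1):   # tool tilted by t, as the flap tab at angle t
    z=-np.sin(t)*bx-np.cos(t)*bz; y=sg*by
    return np.column_stack([np.cross(y,z),y,z])
def grip(th,r=(-.145,.038)):   # tab grip point at flap angle th
    return W(.085+r[0]*np.cos(th)+r[1]*np.sin(th),0,.186-r[0]*np.sin(th)+r[1]*np.cos(th))
def tcp(th,t,r=(-.145,.038)): return grip(th,r)+R(t)[:,2]*.019
def st():
    q=env.sense(); print(round(q['t'],2),q['ee_pos'],q['wrist_force'],'w',round(q['gripper_width'],4),'f',round(q['grasp_force'],1)); return q
E
python3 - <<'E'
from h import *
print(np.degrees(yaw),org,W(-.134,0,.184))
for t in range(-30,50,10):
    print(t,[solver.inverse_kinematics(tcp(np.radians(a),np.radians(t)),R(np.radians(t))) is not None for a in (0,15,30,45)])
effector.grasp(10)
p=env.sense()['ee_pos']; env.movel([p[0],p[1],.42])
env.reach(W(-.130,0,.42),R(0)); q=st()
for n in ("sash_grip","flap_grip"):
    viewer.read_camera("wrist"); print(n,[(r['at'],r['score']) for r in tip_of("wrist",n)], W(-.134,0,.184),W(-.06,0,.224))
E
```

```text
14.959513358777993 [ 0.6422 -0.1701  0.    ] [ 0.5128 -0.2047  0.184 ]
-30 [True, True, True, True]
-20 [True, True, True, True]
-10 [True, True, True, True]
0 [True, True, True, True]
10 [True, True, True, True]
20 [True, True, True, True]
30 [True, True, True, True]
40 [True, True, False, False]
6.76 [ 0.5171 -0.2029  0.4199] [ 0.9852 -0.8445  0.4237] w 0.0005 f 0.0
sash_grip [([0.5122, -0.1977, 0.2794], 0.92)] [ 0.5128 -0.2047  0.184 ] [ 0.5843 -0.1856  0.224 ]
flap_grip [([0.5865, -0.1803, 0.2253], 0.83)] [ 0.5128 -0.2047  0.184 ] [ 0.5843 -0.1856  0.224 ]
```

```bash
python3 - <<'E'
s=open('h.py').read()
s=s.replace("fg=np.array([.5845,-.1855]); hg=np.array([.7241,-.1482])\nyaw=np.arctan2(*(hg-fg)[::-1]);",
"""P=np.array([[.5127,-.1986],[.5852,-.1839],[.7241,-.1482]]); X=np.array([-.134,-.06,.085])
k=np.polyfit(X,P,1); yaw=np.arctan2(k[0,1],k[0,0]);""")
s=s.replace("org=np.append((fg+hg)/2-bx[:2]*.0125,0)","org=np.append(P.mean(0)-bx[:2]*X.mean(),0)")
open('h.py','w').write(s)
E
python3 - <<'E'
from h import *
import cv2
print(np.degrees(yaw),org,W(-.134,0,.184),W(-.06,0,.224))
env.movel(W(-.130,0,.30),R(0)); st()
env.movel(W(-.130,0,.20),rate=.08); st()
z=.196
while z>.178:
    env.movel(W(-.130,0,z),rate=.05); f=st()['wrist_force']; z-=.003
    if z<.192 and f[2]>14: break
viewer.read_camera("scene"); print([r['at'] for r in tip_of("scene","sash_grip")])
p,d=viewer.read_camera("scene"); cv2.imwrite("pics/s1.png",cv2.resize(p[80:240,170:370,::-1],None,fx=4,fy=3.75))
E
```

```text
13.54808164563558 [ 0.6427 -0.1684  0.    ] [ 0.5124 -0.1998  0.184 ] [ 0.5843 -0.1824  0.224 ]
7.91 [ 0.5167 -0.1993  0.3008] [ 0.6812 -0.4646 -0.4459] w 0.0006 f 0.0
9.31 [ 0.5155 -0.1985  0.1997] [-0.0443  1.2486 -0.5637] w 0.0007 f 0.0
9.56 [ 0.516  -0.1987  0.1957] [-0.8163  0.2563  0.4077] w 0.0004 f 0.0
9.81 [ 0.5161 -0.1988  0.1928] [-0.272   0.4608 -0.1259] w 0.0009 f 0.0
10.06 [ 0.5164 -0.1989  0.1905] [-1.5119  0.5133  6.5999] w 0.0004 f 3.2
10.31 [ 0.5165 -0.1989  0.1902] [-8.6822  6.3651 32.4748] w 0.0005 f 16.0
[[0.5118, -0.199, 0.185]]
```

View pics/s1.png

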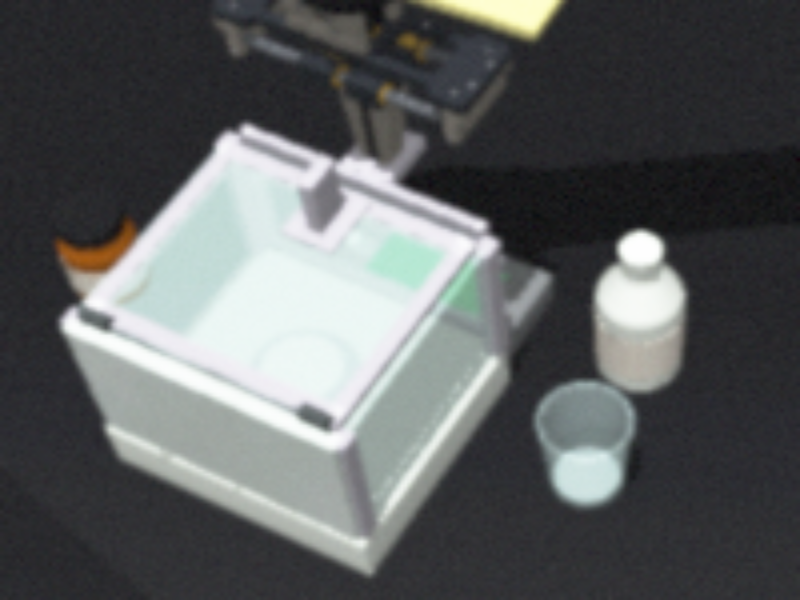

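The sash is fully down: the wrist force spiked with the ledge top at z = 0.190. The picture agrees, with the ledge level with the roof at (400,160) in the crop, and the flap still shut with its tab at (320,195). Now for the tab.

```bash
python3 - <<'E'
from h import *
env.movel(W(-.130,0,.33)); effector.release()
env.movel(W(-.06,0,.33),R(0))
for cam in ("wrist","wrist","scene"):
    viewer.read_camera(cam); print(cam,[(r['at'],r['score']) for r in tip_of(cam,"flap_grip")][:1])
print(W(-.06,0,.224),"by",by); st()
E
```

```text
wrist [([0.5851, -0.1805, 0.2274], 0.56)]
wrist [([0.5843, -0.1814, 0.226], 0.7)]
scene [([0.5832, -0.1817, 0.2239], 0.89)]
[ 0.5843 -0.1824  0.224 ] by [-0.2343  0.9722  0.    ]
13.85 [ 0.5839 -0.1826  0.3303] [ 0.4941  1.1371 -0.7079] w 0.0919 f 0.0
```

```bash
python3 - <<'E'
from h import *
import cv2
env.movel(tcp(0,0),R(0),rate=.12); st()
effector.grasp(25); q=st()
if .008<q['gripper_width']<.018:
    for a in range(5,46,5):
        th=np.radians(a); t=th*.6
        env.movel(tcp(th,t),R(t),rate=.06); q=st()
        if np.linalg.norm(q['wrist_force'])>40: print("stop",a); break
p,d=viewer.read_camera("scene"); cv2.imwrite("pics/s2.png",cv2.resize(p[60:220,170:370,::-1],None,fx=4,fy=3.75))
for n in ("flap_grip","sash_grip"):
    print(n,[(r['at'],r['score']) for r in tip_of("scene",n)][:2])
print(grip(np.pi/4))
E
```

```text
15.04 [ 0.5848 -0.1828  0.2058] [-0.2559  0.1942  0.011 ] w 0.092 f 0.0
16.23 [ 0.5845 -0.1831  0.2051] [ 0.8803 -2.9615 -1.607 ] w 0.0119 f 25.0
16.59 [ 0.5872 -0.1824  0.2173] [ 1.3792 -2.5415 -1.9969] w 0.0116 f 25.0
16.96 [ 0.591  -0.1814  0.2294] [ 2.4742 -4.4238 -2.047 ] w 0.012 f 25.0
17.32 [ 0.5958 -0.1801  0.2412] [ 2.2545 -3.8705 -3.015 ] w 0.012 f 25.0
17.68 [ 0.6015 -0.1786  0.2525] [ 0.4972 -4.418  -3.4406] w 0.0119 f 25.0
18.04 [ 0.6082 -0.1769  0.2632] [ 0.7094 -4.9203 -2.5694] w 0.0121 f 25.0
18.4 [ 0.6158 -0.175   0.2732] [ 0.5597 -3.5673 -1.942 ] w 0.0122 f 25.0
18.76 [ 0.6242 -0.1728  0.2824] [ 0.0507 -3.5161 -1.8078] w 0.0117 f 25.0
19.12 [ 0.6333 -0.1704  0.2908] [-0.7303 -3.8203 -1.2602] w 0.0119 f 25.0
19.48 [ 0.6431 -0.1679  0.2983] [-0.7769 -1.1759 -2.0857] w 0.0123 f 25.0
flap_grip [([0.6515, -0.1671, 0.3153], 0.62)]
sash_grip [([0.5151, -0.198, 0.1847], 0.73)]
[ 0.6517 -0.1662  0.3154]
```

View pics/s2.png

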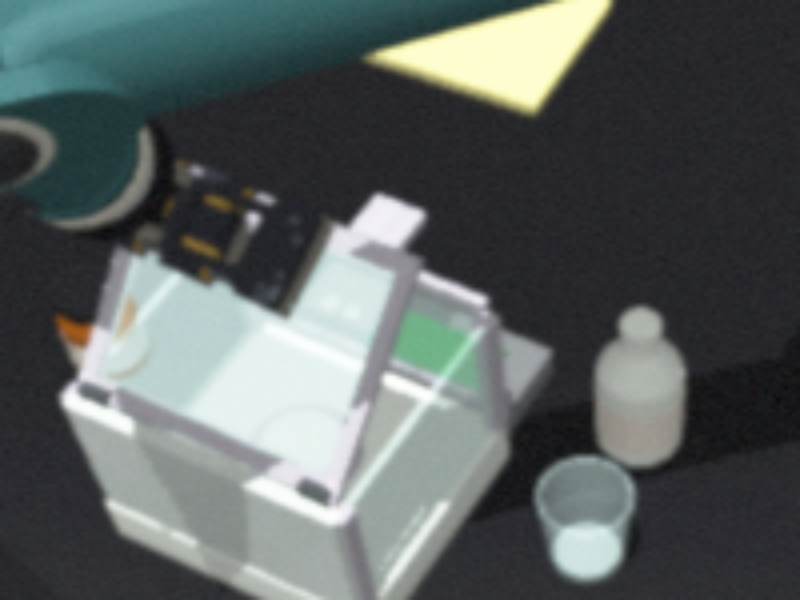

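The flap is raised and gripped, with its free edge at about (400,255) in the crop. The sash ledge is still down at (390,215), and the bottle, beaker and jar haven't moved. The tab's grip point is within 1 mm of where it should be at 45°, so I'm handing in.

```bash
python3 - <<'E'
from h import *
env.pause(.6); q=st(); print(q['joint_velocities']); print(workorder.finish_job())
E
```

```text
20.23 [ 0.6433 -0.1679  0.2984] [-1.91   -0.4665 -3.2436] w 0.012 f 25.0
[-0.0001  0.0016 -0.0014  0.0008 -0.0005  0.0013 -0.001 ]
the job is handed in; nothing more can be done
None
```

I handed the job in at about 20 s with the sash fully down, the roof flap gripped and steady at about 45°, and the bottle, jar and beaker untouched; the hand-in gave no verdict.

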